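Find the rattling tin for the marble run

TASK

Three look-alike sealed tins stand on the cork mat, and only one of them rattles when shaken: it has the steel ball for the marble run in it. Find that one and finish holding it out to me: level, still, centred over the brown paper sheet and more than a hand's breadth (10 cm) above it, not put down or let go. The two quiet tins must stand upright on the cork mat at the end, and the other things on the bench are to be left where they are.

Things in the scene. Friction and masses are not known exactly. Their poses are not given: they have to be found in the camera images.
- case_a: one of three look-alike sealed tins (blue, aluminium lid, white top label): 120 mm long (its x), 54 mm wide (its y), 50 mm high (its z); origin at the centre of its underside; 0.15 to 0.45 kg. Any of the three may be the rattler. The quiet ones are packed tight and behave as solid blocks
- case_b: one of three look-alike sealed tins (blue, aluminium lid, white top label): 120 mm long (its x), 54 mm wide (its y), 50 mm high (its z); origin at the centre of its underside; 0.15 to 0.45 kg. Any of the three may be the rattler. Weight does not tell them apart. The ball rolls up to 40 mm either way from the middle
- case_c: one of three look-alike sealed tins (blue, aluminium lid, white top label): 120 mm long (its x), 54 mm wide (its y), 50 mm high (its z); origin at the centre of its underside; 0.15 to 0.45 kg. Any of the three may be the rattler. In the rattler a loose 80 g steel ball knocks at the ends when rocked lengthwise by 0.35 rad or shaken; in a level tin it stays at the end it ran to (0.03 N m about the grip)
- cork_mat: cork mat, 160 mm (its x) by 420 mm (its y), 3 mm thick, fixed; origin at the centre of its underside. The three tins stand on it side by side in a row along its y, their middles about 135 mm apart, their length roughly along its x
- paper_sheet: brown paper sheet with a white border, 120 mm (its x) by 160 mm (its y), flat and fixed on the bench beyond the cork mat; origin at its centre
- tape_roll: bystander: yellow tape roll, ring 52 mm across, 20 mm high, lying just beyond the cork mat; origin under its middle
- paint_pot: bystander: small red paint jar with white cap, 40 mm across, 40 mm high, just beyond the cork mat; origin under its middle
- paint_bottle: bystander: brown paint bottle with white cap, 76 mm across, 200 mm high, on the right; origin under its middle
- water_cup: bystander: red plastic cup, 76 mm across the rim, 80 mm high, on the left; origin under its middle
- palette: bystander: white round paint palette, 150 mm across, 8 mm thick, on the right; origin under its middle
- brush: bystander: paint brush lying on the left; origin under its middle
- glue_gun: bystander: black glue gun lying on its side beyond the mat on the right, about 165 x 110 x 30 mm; origin under its middle
There are look-alikes about, which are no part of the job. What is shaped like the case_b but green is not meant.

How it is judged:
By the outcome, as a careful person would: the job done as asked, in the order asked, and still so for the second after the job is handed in, while the arm keeps its last pose, push and grip.
It also fails if it takes over 70 s, if anything falls off the work surface, if the arm or the gripper's body presses on something with over 40 N, if the wrist force passes 120 N, or if a joint passes its speed limit or range.

ROBOT

A 6-joint arm with a two-finger parallel gripper is mounted at the origin on the work surface. World frame = base frame: x ahead of the robot, y to its left, z up, the work surface at z = 0. Lengths are in mm, angles in rad, forces in N, time in s.
With the tool pointing down it reaches from about 400 to 925 mm from the base axis. Payload 12.5 kg.
Tool frame: the origin (TCP) lies at the very end of the fingers, on their centre line; the grasp point (between the pads) lies 19 mm behind it; z points along the fingers, y is the line along which they close (so a half turn about z gives the same grasp; the last joint's range is limited). The gripper opens to 95 mm and grips with 3 to 60 N. Pads are 20 mm wide; open, the fingers measure 119 mm over their backs; the gripper's body (75 mm by 180 mm) begins 59 mm behind the grasp point.
Start: joints at [-1.244, 0.491, 1.559, -0, 1.092, -0.106], TCP at [262.159, -567.382, 191.961] pointing down, gripper open.
Joint ranges: [-3.1, 3.1], [-0.84, 2.19], [0.05, 2.79], [-1.13, 4.28], [0.06, 2.93], [-2.69, 2.69]. Speed limits (rad/s): [2.22, 2.22, 2.79, 3.14, 3.14, 3.14].

INTERFACE

Orientations are given as [roll, pitch, yaw] about the fixed x, y, z axes, in that order (R = Rz(yaw) Ry(pitch) Rx(roll)).
In Python, from cell import state, imaging, env, spot_in, mark_of gives the robot as it stands. The module is installed in compiled form; this text tells all that it offers.
- The arm moves only by the tool step_arm, never from a script. Its argument "increments" is a list of rows, each an object with "slide": the shift along the tool's x, y, z in m, a list of three; "roll": the turn about the tool's z in rad. A call has 1 to 5 rows; each row is the pose to reach, as a shift and turn from the pose commanded when the call began, along the tool's axes at that moment; what a row does not reach only later rows make up. A row lasts 1/8 s, in which the tool goes at most 62.5 mm and 10.7 degrees, less where a joint would pass 70% of its speed; a pose out of reach is approached as far as the arm can. A call with a gripper value outside its range is refused whole. "fingers" is the opening, from 0 (shut) to 1 (fully open), set as the call begins (left out, the last holds). The fingers move at their own pace and stop on an object; the grip force is fixed at half the most. Time passes only in rows, so rows that repeat a pose let the fingers close. It gives the time, the measured TCP pose, the force, the opening and the grip force at its end, in the units of the state.
- state(): the state, without advancing time (a new reading comes with each control period).
- imaging.read_camera(name): name is "side" or "top" or "wrist"; returns a dict with "color" (480x640x3 uint8, red, green, blue), "z_map" (480x640 float32, mm along the optical axis (not along the pixel's ray), 0 where there is no reading), "intrinsics" (3x3 intrinsics, pixels), "camera_from_world" (4x4, takes a point from world to camera coordinates). Camera axes: x right, y up, looking along -z (the intrinsics and any distortion apply to the point x, -y, -z); pixel columns grow to the right and rows downward; lengths in mm; the calibration is good to about 2 mm. A picture is of the moment at which its call begins.
- env.job_done(): hands the job in; it is judged then, once.
Trained networks look in the newest picture that a camera, given by its name, has taken for a name from the list of things; names that differ only in an ending like _2 or _b are one class to them, and where a whole thing is asked for, a point or a joint stands for the part that bears it (a point fixed in the world has none). Each returns a list of dicts, best first, with "confidence" (0 to 1); they miss things now and then, are a little off and sometimes report something else, mostly with a low value. They report only what shows in the picture. A call takes as long as a camera call. They do not tell look-alikes from the thing itself.
- spot_in(camera, target): "bbox" ([left, top, right, bottom] in pixels, round what is visible of it).
- mark_of(camera, target): "uv" ([column, row] in pixels: a listed point, or the origin of a listed thing).
The state is a dict: "t": time; "joints": joint angles; "qvel": joint speeds; "tau": joint torques, N m; "eef_pos": TCP position; "tcp_rot": TCP orientation; "ft_force": force on the tool from outside, world axes, zero at the start; "moment": the same for the moment, N m; "opening": opening from 0.0 (shut) to 1.0 (fully open); "grip_force": force on a finger pad.
Only numpy, scipy, OpenCV 4.12 (cv2) and the standard library are available. Lean on these libraries where they do the work, as an engineer would, in place of code of your own. Each camera call takes 0.05 s, during which the arm holds its last target. There are 200 camera calls.

## Working session

There is one attempt and no reset: what is moved stays moved. The work goes in short steps, Python scripts to look and compute and a tool call to move; the robot and the scene stay as the last step left them, time stands still between calls to the robot, and variables do not carry over. Pictures are saved under pics/ and viewed, at most 10 in all, crops included, and the job is handed in when it is done.

Besides the shell and the picture viewer there is one more tool, called after "Request:" as a command line: name --argument value ..., lists and objects as JSON in quotes. step_arm: Moves the arm, as the interface text tells. Its arguments: {"type":"object","properties":{"increments":{"type":"array"},"fingers":{"type":"number"}},"required":["increments"]}

```bash
mkdir -p pics
cat > h.py <<'E'
import numpy as np, cv2
from cell import state, imaging, env, spot_in, mark_of
def world(im,uv,z=None):
    K=im["intrinsics"];T=np.linalg.inv(im["camera_from_world"])
    u,v=uv; d=np.array([(u-K[0,2])/K[0,0],-(v-K[1,2])/K[1,1],-1.])
    if z is None:
        p=d*im["z_map"][int(round(v)),int(round(u))]; return T[:3,:3]@p+T[:3,3]
    r=T[:3,:3]@d; o=T[:3,3]; return o+r*(z-o[2])/r[2]
def cloud(im):
    K=im["intrinsics"];T=np.linalg.inv(im["camera_from_world"]);z=im["z_map"]
    v,u=np.mgrid[:480,:640]
    p=np.stack([(u-K[0,2])/K[0,0]*z,-(v-K[1,2])/K[1,1]*z,-z],-1)
    return p@T[:3,:3].T+T[:3,3]
E
python3 - <<'E'
from h import *
s=state();print(s)
ims={n:imaging.read_camera(n) for n in("top","side")}
for n,im in ims.items():
    cv2.imwrite(f"pics/{n}0.png",im["color"][:,:,::-1])
    for t in["case_a","cork_mat","paper_sheet","tape_roll","paint_pot","paint_bottle","water_cup","glue_gun"]:
        for r in spot_in(n,t)[:5]:
            b=r["bbox"];c=((b[0]+b[2])/2,(b[1]+b[3])/2)
            print(n,t,round(r["confidence"],2),np.round(b),np.round(world(im,c)))
    print(np.round(np.linalg.inv(im["camera_from_world"]),2))
E
```

```text
{'t': 0.0, 'joints': array([-1.24360850e+00,  4.91557983e-01,  1.55945471e+00, -1.20594990e-05,
        1.09168235e+00, -1.05642661e-01]), 'qvel': array([ 3.45176133e-04,  1.22766866e-03, -9.79675752e-05, -5.22432313e-04,
        2.63482104e-03,  1.55074405e-03]), 'tau': array([-2.01046321e-03, -6.12645149e+01, -2.58183521e+01,  6.91264146e-02,
        4.81540232e-02, -1.45543781e-04]), 'eef_pos': array([ 262.05842807, -567.1124526 ,  191.36092535]), 'tcp_rot': array([-3.14049528e+00, -1.05607527e-04,  4.32835995e-01]), 'ft_force': array([ 0.65128208, -0.48684925, -0.00617922]), 'moment': array([-0.0548708 , -0.00325347, -0.002297  ]), 'grip_force': 0.0, 'opening': 0.9980449356835543}
top case_a 0.98 [322. 146. 358. 186.] [748. -63.  47.]
top case_a 0.88 [195. 254. 230. 294.] [407. 325.  51.]
top case_a 0.8 [300. 227. 321. 273.] [484.  25.  52.]
top case_a 0.77 [348. 226. 367. 266.] [ 498. -118.   52.]
top case_a 0.63 [258. 232. 284. 272.] [477. 146.  55.]
top cork_mat 0.89 [245. 220. 382. 286.] [476.  16.  56.]
top paper_sheet 0.7 [251. 168. 310. 215.] [675. 125.   3.]
top paper_she
[... 846 characters left out ...]
8. 173.  52.]
side cork_mat 0.92 [266. 207. 375. 321.] [459. 128.  52.]
side paper_sheet 0.89 [200. 232. 269. 286.] [676. 138.   1.]
side paint_pot 0.9 [266. 248. 281. 269.] [575. 129.  30.]
side paint_bottle 0.62 [366.  92. 391. 155.] [147. 871. 733.]
side paint_bottle 0.5 [285. 215. 305. 227.] [614. -63.   2.]
side paint_bottle 0.49 [233. 393. 345. 462.] [359. 487.  20.]
side water_cup 0.66 [152. 319. 197. 375.] [588. 464.  80.]
side glue_gun 0.96 [303. 165. 358. 185.] [ 606. -289.   25.]
[[-9.2000e-01  2.5000e-01 -3.2000e-01  1.4721e+02]
 [-4.0000e-01 -5.4000e-01  7.4000e-01  8.7148e+02]
 [ 1.0000e-02  8.0000e-01  5.9000e-01  7.3257e+02]
 [ 0.0000e+00  0.0000e+00  0.0000e+00  1.0000e+00]]
```

View pics/top0.png

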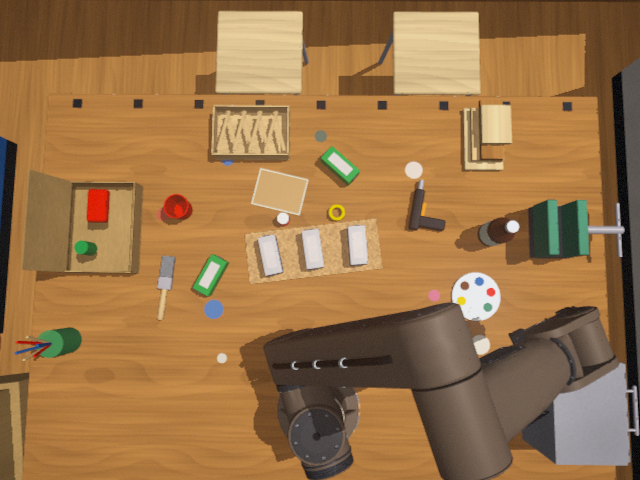

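Run:
```python
from h import *
top=imaging.read_camera("top");side=imaging.read_camera("side")
c=top["color"][205:295,180:400,::-1]; s=side["color"][180:330,190:390,::-1]
a=cv2.resize(c,(770,315),interpolation=3); b=cv2.resize(s,(380,285),interpolation=3)
o=np.zeros((600,770,3),np.uint8);o[:315]=a;o[315:,:380]=b
cv2.imwrite("pics/crop.png",o)
for n,im in(("top",top),("side",side)):
    P=cloud(im)
    hsv=cv2.cvtColor(im["color"],cv2.COLOR_RGB2HSV)
    z=P[...,2]; m=((z>40)&(z<62)&(P[...,0]>380)&(P[...,0]<580)&(abs(P[...,1]-20)<220)).astype(np.uint8)
    k,l,st,ce=cv2.connectedComponentsWithStats(m)
    for i in range(1,k):
        if st[i,4]<100: continue
        q=P[l==i]; r=cv2.minAreaRect(q[:,:2].astype(np.float32))
        print(n,st[i],np.round(r[0]),np.round(r[1]),round(r[2],1),"z",np.round(np.median(q[:,2]),1),"mean",np.round(q.mean(0)))
    # mat and bench
for nm in["cork_mat","paper_sheet","case_a","paint_pot","tape_roll"]:
    for n,im in(("top",top),("side",side)):
        for r in mark_of(n,nm)[:5]: print(n,nm,round(r["confidence"],2),np.round(r["uv"]),np.round(world(im,r["uv"],0)))
```

```text
top [347 225  21  41 702] [ 502. -117.] [125.  54.] 4.6 z 51.9 mean [ 502. -116.   52.]
top [301 229  23  41 692] [489.  21.] [125.  54.] 8.9 z 52.0 mean [488.  21.  52.]
top [257 235  25  41 704] [469. 152.] [125.  55.] 12.8 z 51.9 mean [468. 152.  52.]
side [318 196  50  23 698] [ 501. -116.] [125.  59.] 3.8 z 52.5 mean [ 498. -110.   51.]
side [300 225  54  24 875] [488.  23.] [125.  59.] 8.1 z 52.6 mean [485.  28.  52.]
side [ 283  259   59   27 1124] [468. 152.] [125.  58.] 11.8 z 52.7 mean [466. 158.  52.]
top cork_mat 0.72 [357. 243.] [ 512. -121.    0.]
top cork_mat 0.63 [313. 254.] [476.  19.   0.]
side cork_mat 0.89 [328. 252.] [486.  20.   0.]
top paper_sheet 0.77 [279. 192.] [675. 130.   0.]
side paper_sheet 0.83 [237. 257.] [675. 129.   0.]
top case_a 0.7 [339. 171.] [744. -64.   0.]
top case_a 0.66 [311. 247.] [497.  25.   0.]
top case_a 0.65 [356. 245.] [ 506. -116.    0.]
top case_a 0.61 [488. 234.] [ 543. -536.    0.]
side case_a 0.94 [248. 211.] [752. -52.   0.]
side case_a 0.92 [310. 284.] [477. 143.   0.]
side case_a 0.9 [324. 250.] [497.  16.   0.]
side case_a 0.83 [301. 358.] [409. 338.   0.]
side case_a 0.68 [343. 219.] [ 501. -124.    0.]
top paint_pot 0.41 [283. 220.] [582. 114.   0.]
side paint_pot 0.61 [272. 266.] [583. 125.   0.]
side paint_pot 0.29 [295. 223.] [610. -57.   0.]
top tape_roll 0.62 [335. 216.] [599. -50.   0.]
side tape_roll 0.79 [294. 226.] [607. -44.   0.]
```

View pics/crop.png

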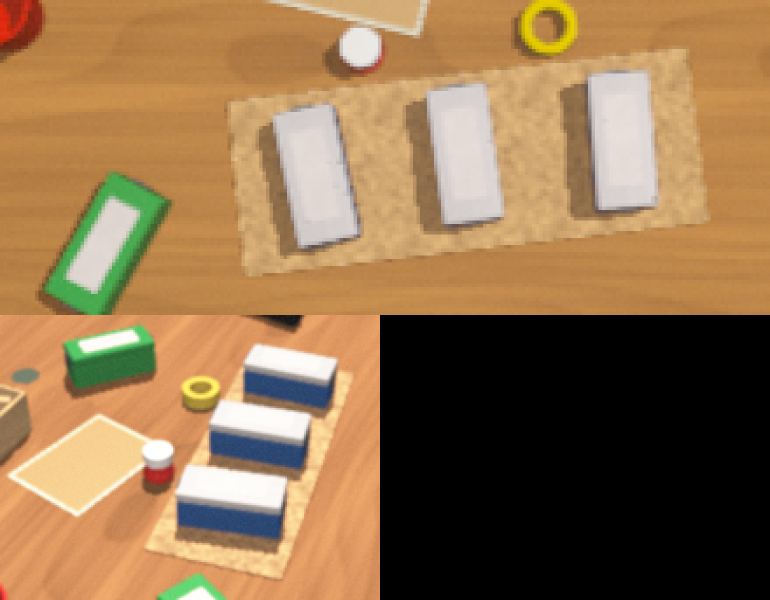

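Candidates, by top-view pixel: blue/aluminium tins on the mat at (357,245), (312,249) and (269,255). Green look-alikes are at (340,166) and (210,274), and I reject those. The crop confirms three blue tins with white lids. The red pot at (283,218) and yellow tape at (337,213) sit just beyond the mat, and the paper is at (280,192).

```bash
cat >> h.py <<'E'
def go(tgt,yaw,frm=None,fy=None):
    s=state(); p=np.array(s["eef_pos"] if frm is None else frm); y=s["tcp_rot"][2] if fy is None else fy
    d=np.array(tgt)-p; c,sn=np.cos(y),np.sin(y)
    sl=np.array([c*d[0]+sn*d[1], sn*d[0]-c*d[1], -d[2]])/1000
    print("t",round(s["t"],2),"slide",np.round(sl,4),"roll",round(-(yaw-y),3),"rows",np.linalg.norm(sl)/.0625,abs(yaw-y)/.187)
E
python3 -c "
from h import *
go([502,-117,110],.079,[262.16,-567.38,191.96],.433)"
```

```text
t 1.5 slide [ 0.4067 -0.3082  0.082 ] roll 0.354 rows 8.26880884829248 1.8930481283422458
```

Request:
step_arm --increments '[{"slide": [0.041,-0.031,0.008],"roll": 0},{"slide": [0.082,-0.062,0.016],"roll": 0},{"slide": [0.123,-0.093,0.024],"roll": 0},{"slide": [0.164,-0.124,0.032],"roll": 0},{"slide": [0.205,-0.155,0.04],"roll": 0}]' --fingers 1

```text
t: 2.12
eef_pos: [383.9, -339.3, 151.9]
tcp_rot: [3.141, -0.0, 0.433]
ft_force: [1.4, -0.9, 0.1]
opening: 0.999
grip_force: 0.0
```

Request:
step_arm --increments '[{"slide": [0.041,-0.031,0.008],"roll": 0.08},{"slide": [0.082,-0.062,0.016],"roll": 0.16},{"slide": [0.123,-0.093,0.024],"roll": 0.24},{"slide": [0.164,-0.124,0.032],"roll": 0.32},{"slide": [0.202,-0.153,0.042],"roll": 0.354}]'

```text
t: 2.75
eef_pos: [503.3, -115.5, 109.9]
tcp_rot: [3.141, -0.001, 0.077]
ft_force: [0.8, -1.1, 0.2]
opening: 1.001
grip_force: 0.0
```

Request:
step_arm --increments '[{"slide": [0,0,0],"roll": 0},{"slide": [0,0,0],"roll": 0}]'

```text
t: 3.0
eef_pos: [502.4, -117.3, 110.0]
tcp_rot: [3.141, 0.0, 0.08]
ft_force: [0.1, -0.3, 0.1]
opening: 1.002
grip_force: 0.0
```

Run:
```python
from h import *
s=state();print(s["eef_pos"],s["tcp_rot"],s["joints"])
im=imaging.read_camera("wrist");cv2.imwrite("pics/w1.png",im["color"][:,:,::-1])
P=cloud(im);z=P[...,2];m=((z>42)&(z<60)&(abs(P[...,0]-500)<110)&(P[...,1]<-60)&(P[...,1]>-180)).astype(np.uint8)
k,l,st,ce=cv2.connectedComponentsWithStats(m)
for i in range(1,k):
    if st[i,4]>800:
        q=P[l==i];print(st[i],cv2.minAreaRect(q[:,:2].astype(np.float32)),np.median(q[:,2]))
go([502,-117,12],.079)
```

```text
[ 502.38962876 -117.27851751  109.9933625 ] [3.14137763e+00 2.04818273e-05 7.97033747e-02] [-3.57305908e-01  4.44739511e-01  1.91438625e+00 -2.88632922e-04
  7.82394470e-01  1.13399174e+00]
[  277   158    75   148 10414] ((506.457275390625, -115.98178100585938), (113.63007354736328, 54.15546417236328), 4.52736234664917) 53.34321142617898
t 3.05 slide [-0.0002 -0.0008  0.0981] roll -0.0 rows 1.570209299088413 0.0023122793064678147
```

View pics/w1.png

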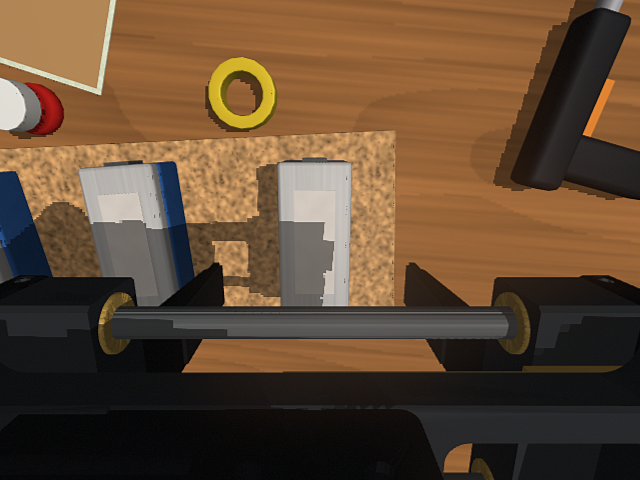

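The wrist view shows the tin at (315,235), centred between the fingertips at (215,285) and (410,285). Its top is at about 53 mm and nothing is in the way.

Request:
step_arm --increments '[{"slide": [0,-0.001,0.04],"roll": 0},{"slide": [0,-0.001,0.08],"roll": 0},{"slide": [0,-0.001,0.098],"roll": 0},{"slide": [0,-0.001,0.098],"roll": 0}]'

```text
t: 3.55
eef_pos: [501.6, -117.0, 11.2]
tcp_rot: [-3.141, 0.002, 0.077]
ft_force: [-0.7, 0.5, -0.1]
opening: 0.998
grip_force: 0.0
```

Request:
step_arm --increments '[{"slide": [0,0,0],"roll": 0},{"slide": [0,0,0],"roll": 0},{"slide": [0,0,0],"roll": 0},{"slide": [0,0,0],"roll": 0},{"slide": [0,0,0],"roll": 0}]' --fingers 0

```text
t: 4.18
eef_pos: [502.5, -116.2, 12.2]
tcp_rot: [3.141, -0.0, 0.079]
ft_force: [-0.1, -1.6, 3.1]
opening: 0.564
grip_force: 30.0
```

Request:
step_arm --increments '[{"slide": [0,0,-0.03],"roll": 0},{"slide": [0,0,-0.06],"roll": 0},{"slide": [0,0,-0.09],"roll": 0},{"slide": [0,0,-0.1],"roll": 0},{"slide": [0,0,-0.1],"roll": 0}]'

```text
t: 4.8
eef_pos: [502.3, -116.0, 111.7]
tcp_rot: [3.141, -0.0, 0.079]
ft_force: [0.4, -0.6, -3.6]
opening: 0.566
grip_force: 30.0
```

```bash
cat >> h.py <<'E'
def mom(n=4):
    a=[]
    for i in range(n):
        imaging.read_camera("wrist"); s=state(); a.append(np.r_[s["moment"],s["ft_force"]])
    a=np.array(a);print("t",round(s["t"],2),"mom",a[:,:3].mean(0).round(4),"sd",a[:,:3].std(0).round(4),"F",a[:,3:].mean(0).round(2),"pos",s["eef_pos"].round(1),s["tcp_rot"].round(3),"open",round(s["opening"]*95,1),"grip",s["grip_force"])
E
python3 -c "
from h import *
mom()"
```

```text
t 5.0 mom [ 0.0334  0.0166 -0.024 ] sd [0.0405 0.0187 0.0315] F [-0.44  0.27 -3.03] pos [ 501.9 -115.9  110.8] [-3.141e+00  2.000e-03  7.900e-02] open 54.1 grip 29.99983638525009
```

Request:
step_arm --increments '[{"slide": [0.01,0,0],"roll": 0},{"slide": [0.04,0,0],"roll": 0},{"slide": [0.09,0,0],"roll": 0},{"slide": [0.09,0,0],"roll": 0},{"slide": [0.09,0,0],"roll": 0}]'

```text
t: 5.62
eef_pos: [591.8, -108.7, 111.1]
tcp_rot: [-3.141, 0.002, 0.079]
ft_force: [0.7, 0.5, -3.3]
opening: 0.564
grip_force: 30.0
```

```bash
python3 -c "
from h import *
mom(12)"
```

```text
t 6.22 mom [0.016  0.023  0.0161] sd [0.0349 0.0359 0.0269] F [ 0.27  0.1  -2.56] pos [ 592.1 -109.   112. ] [ 3.141 -0.     0.079] open 53.7 grip 29.99996691942215
```

Request:
step_arm --increments '[{"slide": [-0.01,0,0],"roll": 0},{"slide": [-0.04,0,0],"roll": 0},{"slide": [-0.09,0,0],"roll": 0},{"slide": [-0.09,0,0],"roll": 0},{"slide": [-0.09,0,0],"roll": 0}]'

```text
t: 6.85
eef_pos: [502.7, -116.4, 112.4]
tcp_rot: [3.141, -0.001, 0.078]
ft_force: [1.0, -0.2, -3.7]
opening: 0.56
grip_force: 30.0
```

```bash
python3 -c "
from h import *
mom(12)"
```

```text
t 7.45 mom [0.026  0.0204 0.0093] sd [0.0317 0.0347 0.0239] F [ 0.1   0.08 -2.91] pos [ 502.4 -116.1  111.9] [3.142 0.    0.079] open 53.7 grip 29.999585151672363
```

Request:
step_arm --increments '[{"slide": [0,0,0.04],"roll": 0},{"slide": [0,0,0.075],"roll": 0},{"slide": [0,0,0.095],"roll": 0},{"slide": [0,0,0.1],"roll": 0},{"slide": [0,0,0.1],"roll": 0}]'

```text
t: 8.07
eef_pos: [502.6, -116.1, 12.4]
tcp_rot: [3.141, -0.0, 0.079]
ft_force: [0.9, -0.6, -2.5]
opening: 0.563
grip_force: 30.0
```

Request:
step_arm --increments '[{"slide": [0,0,0],"roll": 0},{"slide": [0,0,0],"roll": 0},{"slide": [0,0,0],"roll": 0},{"slide": [0,0,0],"roll": 0},{"slide": [0,0,0],"roll": 0}]' --fingers 1

```text
t: 8.7
eef_pos: [502.4, -116.1, 12.0]
tcp_rot: [3.141, -0.0, 0.079]
ft_force: [-0.6, -0.2, 0.4]
opening: 0.988
grip_force: 0.0
```

Request:
step_arm --increments '[{"slide": [0,0,-0.05],"roll": 0},{"slide": [0,0,-0.1],"roll": 0},{"slide": [-0.001,-0.06,-0.1],"roll": -0.03},{"slide": [-0.002,-0.115,-0.1],"roll": -0.06},{"slide": [-0.003,-0.139,-0.1],"roll": -0.07}]'

```text
t: 9.32
eef_pos: [487.8, 24.4, 112.1]
tcp_rot: [-3.142, -0.0, 0.151]
ft_force: [0.8, -0.2, -1.1]
opening: 1.002
grip_force: 0.0
```

Request:
step_arm --increments '[{"slide": [0,0,0],"roll": 0},{"slide": [0,0,0],"roll": 0}]'

```text
t: 9.57
eef_pos: [488.6, 21.7, 111.9]
tcp_rot: [3.141, -0.0, 0.149]
ft_force: [0.9, 0.0, 0.0]
opening: 1.0
grip_force: 0.0
```

```bash
cat >> h.py <<'E'
def tins():
    im=imaging.read_camera("top");P=cloud(im);z=P[...,2]
    m=((z>40)&(z<62)&(P[...,0]>380)&(P[...,0]<580)&(abs(P[...,1]-20)<220)).astype(np.uint8)
    k,l,st,ce=cv2.connectedComponentsWithStats(m)
    for i in range(1,k):
        if st[i,4]>100:
            q=P[l==i];print(st[i],cv2.minAreaRect(q[:,:2].astype(np.float32)),np.median(q[:,2]))
    return im
E
python3 - <<'E'
from h import *
im=imaging.read_camera("wrist");cv2.imwrite("pics/w2.png",im["color"][:,:,::-1])
tins()
go([488.5,21.5,12],.148)
E
```

```text
[347 225  20  41 702] ((501.803955078125, -115.62528991699219), (124.88136291503906, 54.26882553100586), 4.464309215545654) 52.07920268964472
[257 235  19  41 564] ((468.3768005371094, 155.07955932617188), (124.69062805175781, 54.25910186767578), 8.84936809539795) 52.25227817916789
t 9.68 slide [-0.0001 -0.0002  0.0998] roll -0.0 rows 1.5975502417781033 0.0026470542382394263
```

View pics/w2.png

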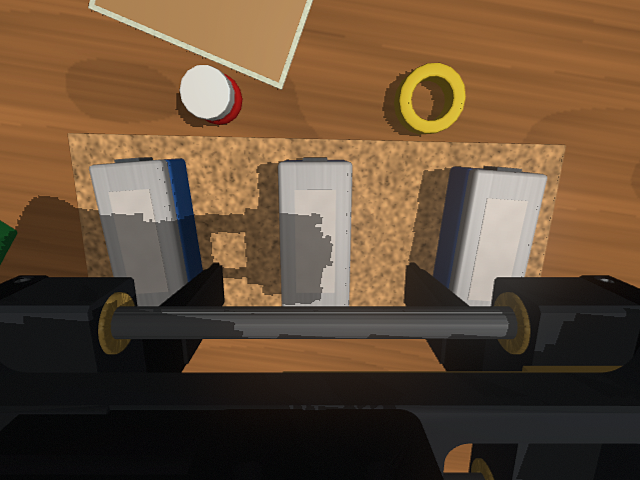

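The first tin is back upright at (510,235) and the middle tin is centred between the fingers at (315,235), so I'll do the same test on it.

Request:
step_arm --increments '[{"slide": [0,0,0.04],"roll": 0},{"slide": [0,0,0.08],"roll": 0},{"slide": [0,0,0.1],"roll": 0},{"slide": [0,0,0.1],"roll": 0}]'

```text
t: 10.18
eef_pos: [487.9, 21.5, 10.8]
tcp_rot: [-3.141, 0.003, 0.147]
ft_force: [-0.1, -0.6, 0.2]
opening: 1.001
grip_force: 0.0
```

Request:
step_arm --increments '[{"slide": [0,0,0],"roll": 0},{"slide": [0,0,0],"roll": 0},{"slide": [0,0,0],"roll": 0},{"slide": [0,0,0],"roll": 0},{"slide": [0,0,0],"roll": 0}]' --fingers 0

```text
t: 10.8
eef_pos: [488.6, 22.2, 12.2]
tcp_rot: [3.141, -0.001, 0.149]
ft_force: [-0.9, -0.5, 3.7]
opening: 0.566
grip_force: 30.0
```

Request:
step_arm --increments '[{"slide": [0,0,-0.03],"roll": 0},{"slide": [0,0,-0.06],"roll": 0},{"slide": [0,0,-0.09],"roll": 0},{"slide": [0,0,-0.1],"roll": 0},{"slide": [0,0,-0.1],"roll": 0}]'

```text
t: 11.42
eef_pos: [488.3, 22.3, 111.7]
tcp_rot: [3.141, -0.0, 0.149]
ft_force: [0.2, 0.5, -3.0]
opening: 0.569
grip_force: 30.0
```

Request:
step_arm --increments '[{"slide": [0.01,0,0],"roll": 0},{"slide": [0.04,0,0],"roll": 0},{"slide": [0.09,0,0],"roll": 0},{"slide": [0.09,0,0],"roll": 0},{"slide": [0.09,0,0],"roll": 0}]'

```text
t: 12.05
eef_pos: [576.8, 35.7, 110.5]
tcp_rot: [-3.141, 0.003, 0.149]
ft_force: [-1.0, -0.3, -3.8]
opening: 0.567
grip_force: 30.0
```

```bash
python3 -c "
from h import *
mom(12)"
```

```text
t 12.65 mom [0.0134 0.0407 0.011 ] sd [0.0294 0.0166 0.0328] F [ 0.    0.01 -3.22] pos [577.4  35.6 112. ] [ 3.141 -0.     0.149] open 53.9 grip 29.999965578317642
```

Request:
step_arm --increments '[{"slide": [-0.01,0,0],"roll": 0},{"slide": [-0.04,0,0],"roll": 0},{"slide": [-0.09,0,0],"roll": 0},{"slide": [-0.09,0,0],"roll": 0},{"slide": [-0.09,0,0],"roll": 0}]'

```text
t: 13.28
eef_pos: [488.9, 22.1, 112.4]
tcp_rot: [3.141, -0.001, 0.149]
ft_force: [0.1, -0.1, -3.6]
opening: 0.567
grip_force: 30.0
```

```bash
python3 -c "
from h import *
mom(12)"
```

```text
t 13.88 mom [ 0.015  -0.002   0.0031] sd [0.0387 0.0202 0.0218] F [ 0.05  0.19 -3.16] pos [488.4  22.3 111.9] [3.142 0.    0.149] open 54.0 grip 29.999753683805466
```

The difference here is 0.043, against 0.003 for the first tin. I'll repeat it to be sure.

Request:
step_arm --increments '[{"slide": [0.01,0,0],"roll": 0},{"slide": [0.04,0,0],"roll": 0},{"slide": [0.1,0,0],"roll": 0},{"slide": [0.1,0,0],"roll": 0},{"slide": [0.1,0,0],"roll": 0}]'

```text
t: 14.5
eef_pos: [586.9, 37.2, 111.3]
tcp_rot: [-3.141, 0.001, 0.149]
ft_force: [-0.1, 0.6, -4.1]
opening: 0.564
grip_force: 30.0
```

```bash
python3 -c "
from h import *
mom(20)"
```

```text
t 15.5 mom [ 0.0264  0.0514 -0.005 ] sd [0.0329 0.0277 0.0359] F [ 0.14 -0.03 -3.2 ] pos [587.4  37.1 111.9] [ 3.142 -0.     0.149] open 53.8 grip 29.99995842576027
```

Request:
step_arm --increments '[{"slide": [-0.01,0,0],"roll": 0},{"slide": [-0.04,0,0],"roll": 0},{"slide": [-0.1,0,0],"roll": 0},{"slide": [-0.1,0,0],"roll": 0},{"slide": [-0.1,0,0],"roll": 0}]'

```text
t: 16.12
eef_pos: [488.9, 22.1, 112.5]
tcp_rot: [3.141, -0.002, 0.148]
ft_force: [0.7, -0.2, -3.0]
opening: 0.567
grip_force: 30.0
```

```bash
python3 -c "
from h import *
mom(20)"
```

```text
t 17.12 mom [ 0.0299 -0.0245  0.0027] sd [0.0231 0.0303 0.0337] F [-0.   -0.03 -3.22] pos [488.5  22.2 111.9] [ 3.141 -0.     0.149] open 53.7 grip 29.99979078769684
```

The repeat gives 0.076, so the middle tin is the rattler. Next I'll fix the paper centre and carry the tin there.

Run:
```python
from h import *
for n in("top","side"):
    im=imaging.read_camera(n);b=[r for r in spot_in(n,"paper_sheet") if r["confidence"]>.5][0]["bbox"];l,t,r,d=[int(round(x)) for x in b]
    m=np.zeros((480,640),np.uint8); c=im["color"].astype(int)
    w=(c.min(2)>165); m[t-4:d+5,l-4:r+5]=w[t-4:d+5,l-4:r+5]
    if n=="top":
        k,lab,st,_=cv2.connectedComponentsWithStats(m); i=1+np.argmax(st[1:,4]); print(st[1:])
    else:
        k,lab,st,_=cv2.connectedComponentsWithStats(m); i=1+np.argmax(st[1:,4]); print(st[1:])
    v,u=np.where(lab==i); q=np.array([world(im,(a,e),0)[:2] for a,e in zip(u,v)],np.float32)
    print(n,b,cv2.minAreaRect(q))
```

```text
[[254 168  54  34 116]
 [251 193  50  22  79]
 [300 203   3   7   9]
 [277 213   8   8  44]]
top [249.4, 170.9, 307.0, 216.5] ((697.6450805664062, 123.51530456542969), (159.7921905517578, 78.20999145507812), 77.38058471679688)
[[196 226   1   1   1]
 [194 232  82  54 653]]
side [196.3, 230.2, 270.7, 286.4] ((668.9993286132812, 126.84630584716797), (169.9971160888672, 141.24777221679688), 76.71082305908203)
```

Request:
step_arm --increments '[{"slide": [0.01,-0.003,-0.02],"roll": 0},{"slide": [0.03,-0.012,-0.04],"roll": 0},{"slide": [0.06,-0.024,-0.05],"roll": 0},{"slide": [0.085,-0.034,-0.05],"roll": 0},{"slide": [0.1,-0.039,-0.05],"roll": 0}]'

```text
t: 17.95
eef_pos: [582.2, 76.2, 161.7]
tcp_rot: [3.142, 0.0, 0.149]
ft_force: [-0.1, -0.7, -3.8]
opening: 0.566
grip_force: 30.0
```

Request:
step_arm --increments '[{"slide": [0.02,-0.008,0],"roll": 0},{"slide": [0.05,-0.02,0],"roll": 0},{"slide": [0.075,-0.03,0],"roll": 0},{"slide": [0.092,-0.036,0],"roll": 0},{"slide": [0.1,-0.039,0],"roll": 0}]'

```text
t: 18.58
eef_pos: [674.8, 129.2, 161.2]
tcp_rot: [3.142, 0.001, 0.149]
ft_force: [-0.3, 0.2, -4.0]
opening: 0.564
grip_force: 30.0
```

Run:
```python
from h import *
im=tins()
c=cv2.imread("pics/top0.png"); m=c.min(2)>160
v,u=np.where(m); k=(u>=246)&(u<=312)&(v>=164)&(v<=217)&~((u>274)&(v>207))
q=np.array([world(im,(a,e),0)[:2] for a,e in zip(u[k],v[k])],np.float32); print(cv2.minAreaRect(q))
im=imaging.read_camera("wrist");cv2.imwrite("pics/w3.png",im["color"][:,:,::-1])
sd=imaging.read_camera("side");top=imaging.read_camera("top")
o=np.hstack([top["color"][130:330,180:440],sd["color"][130:330,130:390]])[:,:,::-1];cv2.imwrite("pics/e.png",cv2.resize(o,(780,300),interpolation=3))
P=cloud(top);z=P[...,2];
mm=(z>180)&(z<212)&(abs(P[...,0]-675)<90)&(abs(P[...,1]-129)<70)
print(mm.sum(),P[mm].min(0),P[mm].max(0)); print(state()["eef_pos"])
```

```text
[347 225  20  41 701] ((501.537109375, -115.46858978271484), (123.7758560180664, 54.24165344238281), 4.358887195587158) 52.35175858717457
((676.9088134765625, 128.6492462158203), (159.84002685546875, 119.65203094482422), 76.8173599243164)Traceback (most recent call last):
  File "<stdin>", line 11, in <module>
    return umr_minimum(a, axis, None, out, keepdims, initial, where)
ValueError: zero-size array to reduction operation minimum which has no identity
```

View pics/e.png

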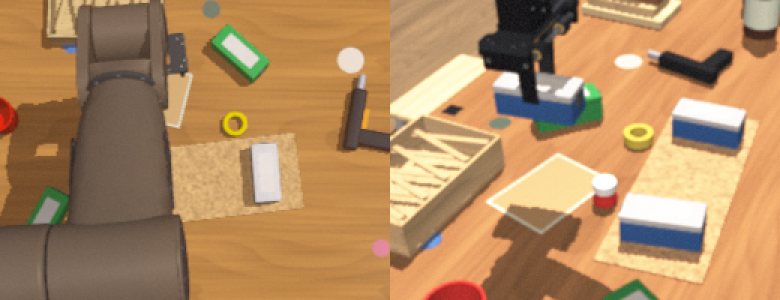

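The side crop shows the tin held level at (540,98) above the paper at (545,192). The two quiet tins stand on the mat, and the pot and tape haven't moved. The paper centre fits at (677,129), so I'll make a small nudge and let it settle.

Request:
step_arm --increments '[{"slide": [0.002,0,0],"roll": 0},{"slide": [0.002,0,0],"roll": 0},{"slide": [0.002,0,0],"roll": 0},{"slide": [0.002,0,0],"roll": 0},{"slide": [0.002,0,0],"roll": 0}]'

```text
t: 19.4
eef_pos: [676.6, 129.3, 161.9]
tcp_rot: [3.141, 0.0, 0.149]
ft_force: [0.1, 0.7, -3.3]
opening: 0.564
grip_force: 30.0
```

```bash
python3 -c "
from h import *
mom(4); print(abs(state()['qvel']).max()); print(env.job_done())"
```

```text
t 19.6 mom [ 0.0008 -0.0033  0.0035] sd [0.0094 0.024  0.0203] F [ 0.07 -0.2  -3.6 ] pos [676.6 129.4 161.9] [3.142 0.    0.149] open 53.8 grip 29.9999338388443
0.0013420960441166989
the job is handed in; nothing more can be done
None
```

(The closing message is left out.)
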